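# Charge the nut grinder and hold its lid at the pulse position

### The arm

A 6-joint arm with a two-finger parallel gripper is mounted at the origin on a cart in front of the work surface, level with it; the furniture and walls round the work are solid. World frame = base frame: x ahead of the robot, y to its left, z up, the work surface at z = 0. Lengths are in mm, angles in rad, forces in N, time in s.
With the tool pointing down it reaches from about 350 to 875 mm from the base axis. Payload 4.2 kg.
Tool frame: the origin (TCP) lies midway between the tips of the shut fingers; the grasp point (between the pads) lies 19 mm behind it (arm.grasp_offset is the distance from the TCP to the grasp point, in mm); z points along the fingers, y is the direction in which the jaws open and shut (so a half turn about z gives the same grasp; the last joint's range is limited). The gripper opens to 85 mm and grips with 20 to 120 N. Pads are 22 mm wide; open, the fingers measure 114 mm over their backs; the gripper's body (76 mm by 85 mm) begins 54 mm behind the grasp point. The pads swing forward as they close: fully open they stand 13 mm farther back than shut.
Start: joints at [1.386, 0.385, 0.008, 0, -1.194, -0.259], TCP at [268.325, 564.447, 231.312] pointing down, gripper open.
Joint ranges: [-3.14, 3.14], [-1.21, 2.06], [-1.07, 1.41], [-3.16, 2.05], [-2.99, -0.16], [-3.1, 3.1]. Speed limits (rad/s): [2.79, 2.79, 3.14, 3.14, 3.14, 3.14].

### API

Orientations are given as a unit quaternion [x, y, z, w].
In Python, from bench import arm gives the robot as it stands.
- The arm moves only by the tool move_arm, never from a script. Its argument "moves" is a list of rows, each an object with "gripper": the gripper's target within -1 to 1 (fully open at 1, half-way at 0, shut at -1); "xyz": the shift along the tool's x, y, z in cm, a list of three; "angular": the turn, a rotation vector about the tool's x, y, z in rad, a list of three. In form: [{"gripper": gripper, "xyz": [dx, dy, dz], "angular": [wx, wy, wz]}, ...]. A call has 1 to 10 rows; each row is the pose to reach, as a shift and turn from the pose commanded when the call began, along the tool's axes at that moment; what a row does not reach only later rows make up. A row lasts 1/8 s, in which the tool goes at most 62.5 mm and 10.7 degrees, less where a joint would pass 70% of its speed; a pose out of reach is approached as far as the arm can. A call with a gripper value outside its range is refused whole. The fingers move at their own pace and stop on an object; the grip force is fixed at half the most. Time passes only in rows, so rows that repeat a pose let the fingers close. It gives the time, the measured TCP pose, the force and the opening at its end, in the units of the state.
- arm.read_state(): the state, without advancing time (a new reading comes with each control period).
- arm.get_image(name): name is "scene" or "top" or "wrist"; returns (picture, depth): 480x640x3 uint8, blue, green, red; 480x640 float32, mm along the optical axis (not along the pixel's ray), 0 where there is no reading.
- arm.get_calibration(name): a dict with "camera_matrix" (3x3 intrinsics, pixels), "k1" (the pictures are not rectified: a ray, as slopes to the right and down, at radius r is drawn at 1 + k1 r^2 times it, then the intrinsics apply), "R" (3x3) and "t" (3): a world point X has camera coordinates R X + t. Camera axes: x right, y down, z forward; pixel columns grow to the right and rows downward; lengths in mm; the calibration is good to about 2 mm. A picture is of the moment at which its call begins: read the wrist's pose just before it. get_calibration takes no time and is no camera call; for the wrist camera it gives the pose at the moment of the call.
- arm.job_done(): hands the job in, once; it reports no verdict.
The state is a dict: "clock": time; "joints": joint angles; "joint_vel": joint speeds; "joint_efforts": joint torques, N m; "position": TCP position; "ee_rot": TCP orientation; "contact_force": force on the tool from outside, world axes, zero at the start; "wrist_torque": the same for the moment, N m; "gripper_width": finger opening in mm.
Only numpy, scipy, OpenCV 4.12 (cv2) and the standard library are available. Lean on these libraries where they do the work, as an engineer would, in place of code of your own. Each camera call takes 0.05 s, during which the arm holds its last target. There are 200 camera calls.

### The job

Tip all six hazelnuts from the steel scoop into the nut grinder and stand the empty scoop back on the worktop. Then drop the grinder's lid in through its two slots until it sits flat on the collar, twist it clockwise to the half-way rib (the pulse position, half of the way to the lock catch), and finish while still gripping the lid and holding it there against its spring: do not let go and never turn it into the lock. Leave the mug, the spice jar and the food tin where they are.

Things in the scene. Friction and masses are not known exactly. Their poses are not given: they have to be found in the camera images.
- grinder: fixed round nut grinder, 120 mm across at its black foot, 110 mm tall, steel collar 104 mm across on top; origin on its axis at the underside, z up. Open throat 73 mm across, chamber below 82 mm across with its floor at z = 32 mm. The collar's 6 mm flange (top at z = 110 mm) has two entry slots through it along the grinder's +x and -x, each 22 mm wide and reaching out to 45 mm from the axis
- half_rib (a point): top of a black upright rib outside the collar, 54 mm from the grinder's axis, that marks half-way: 0.70 rad clockwise (from above) from the +x slot; a like rib faces it across the collar
- catch_nose (a point): tip of the lock catch, a sprung steel nose in a black housing on the collar's outside, 1.30 rad clockwise from the +x slot, 49 mm from the grinder's axis; it stands to z = 122 mm and reaches out to 62 mm
- twist (a joint): spring ring under the flange that the lid's lugs turn: 0 at rest (pockets under the slots), grows clockwise from above, rad. It lags the lid by about 0.06 rad of play (lid at the rib: about 0.64). Its spring (0.22 N m/rad) turns the lid back when let go. The catch engages from about 1.15
- lid: loose white lid, 120 g, standing on its neck; origin at the centre of the neck's underside, z up. Neck 66 mm across, tapered at the foot, 15 mm deep, with two lugs at its bottom along +x and -x (16 mm wide, 6 thick, 84 over both tips). Disc 92 mm across, z = 15 to 24 mm; rim pointers along +x and -x (100 over both). Same after half a turn. Seated, it is 95 mm above the grinder's origin
- lid_grip (a point): on the lid's axis, 47 mm above the lid's origin, in the grip bar on the disc: along the lid's x, 52 mm long, 14 mm thick (in y), from z = 24 to 57 mm of the lid
- scoop: loose steel scoop cup, 150 g, 52 mm wide, stands on its flat floor; origin on the worktop under the middle of its upright black handle (34 mm long in x, 14 mm thick in y, top at z = 86 mm). The bowl is on its -x side: back wall at x = -18 mm, floor 4 mm thick to x = -79 mm, rear walls 44 mm tall, then a ramp rising at 27 degrees to the open pouring lip
- scoop_lip (a point): middle of the scoop's open pouring lip, at x = -143 mm, z = 36 mm of the scoop
- nut_1: one of six identical shelled smooth hazelnuts, 17 mm across and 18 mm tall, 10 g, lying in the scoop at the start; origin at its blunt end
- nut_2: one of six identical shelled smooth hazelnuts, 17 mm across and 18 mm tall, 10 g, lying in the scoop at the start; origin at its blunt end
- nut_3: one of six identical shelled smooth hazelnuts, 17 mm across and 18 mm tall, 10 g, lying in the scoop at the start; origin at its blunt end
- nut_4: one of six identical shelled smooth hazelnuts, 17 mm across and 18 mm tall, 10 g, lying in the scoop at the start; origin at its blunt end
- nut_5: one of six identical shelled smooth hazelnuts, 17 mm across and 18 mm tall, 10 g, lying in the scoop at the start; origin at its blunt end
- nut_6: one of six identical shelled smooth hazelnuts, 17 mm across and 18 mm tall, 10 g, lying in the scoop at the start; origin at its blunt end
- mug: spotted white mug, 82 mm across and 91 mm tall, a bystander; origin at the underside
- spice_jar: spice jar with a screw cap, 45 mm across, 106 mm tall, a bystander; origin at the centre of its underside
- tin: food tin, 75 mm across, 110 mm tall, a bystander; origin at the centre of its underside. It stands below a fixed wall shelf, whose underside is 0.70 m up and which begins at x = 0.61 m and runs to the right from y = 0.11 m: keep the arm in front of it
There are look-alikes about, which are no part of the job. Leave any blue look-alike of the scoop alone.

How it is judged (in metres and radians):
On the way, in this order (a step that is already met when the one before it is completed fails the run):
1. all six hazelnuts lie in the grinder's chamber (horizontal distance between each of nut_1, nut_2, nut_3, nut_4, nut_5, nut_6 and grinder below 0.044 m and z of nut_1 in the frame of grinder between 0.02 and 0.085 m and z of nut_2 in the frame of grinder between 0.02 and 0.085 m and z of nut_3 in the frame of grinder between 0.02 and 0.085 m and z of nut_4 in the frame of grinder between 0.02 and 0.085 m and z of nut_5 in the frame of grinder between 0.02 and 0.085 m and z of nut_6 in the frame of grinder between 0.02 and 0.085 m), for 0.2 s.
2. the scoop stands on the worktop and the lid sits flat on the collar, its lugs through the slots (z of lid in the frame of grinder between 0.09 and 0.0975 m and horizontal distance between lid and grinder below 0.006 m and angle between the z axis of lid and the z axis of grinder, either way round below 0.08 rad and height (world z) of scoop below 0.006 m and angle between scoop's own z axis and vertical below 0.1 rad and linear speed of scoop below 0.02 m/s and contact force between scoop and the arm below 0.1 N and contact force between scoop and the fingers below 0.1 N and contact force between scoop and grinder below 0.1 N), for 0.1 s.
At the end, for the whole second after the job is handed in: all nuts in the chamber; scoop level on the worktop, untouched, clear of the grinder; lid flat on the collar (within 2.5 mm of seated height, 6 mm of the axis), turned so the spring ring reads 0.47 to 0.83 rad, still, and gripped by the fingers (over 2 N) (all of step 1 and all of step 2 and value of joint twist between 0.47 and 0.83 rad and contact force between the fingers and lid above 2 N and linear speed of lid below 0.05 m/s); the arm keeps its last pose, push and grip.
It fails at once if the lid is turned into the lock (value of joint twist above 1.15 rad).
It fails at once if the mug is disturbed (distance of mug from where it was at the start of the episode above 0.02 m or angle between mug's own z axis and vertical above 0.3 rad).
It fails at once if the spice jar is disturbed (distance of spice_jar from where it was at the start of the episode above 0.02 m or angle between spice_jar's own z axis and vertical above 0.3 rad).
It fails at once if the tin is disturbed (distance of tin from where it was at the start of the episode above 0.02 m or angle between tin's own z axis and vertical above 0.3 rad).
It also fails if it takes over 72 s, if anything falls off the work surface, if the arm or the gripper's body presses on something with over 40 N, if the wrist force passes 120 N, or if a joint passes its speed limit or range.

## Working session

There is one attempt and no reset: what is moved stays moved. The work goes in short steps, Python scripts to look and compute and a tool call to move; the robot and the scene stay as the last step left them, time stands still between calls to the robot, and variables do not carry over. Pictures are saved under pics/ and viewed, about 8 in all and at most 12, crops included, and the job is handed in when it is done.

Besides the shell and the picture viewer there is one more tool, called after "Emit:" as name(argument=value, ...), one argument or row to a line, values as JSON. move_arm: Moves the arm, as the interface text tells. Its arguments: {"type":"object","properties":{"moves":{"type":"array","items":{"type":"object","properties":{"gripper":{"type":"number"},"xyz":{"type":"array","items":{"type":"number"}},"angular":{"type":"array","items":{"type":"number"}}}}}},"required":["moves"]}

```bash
ls; mkdir -p pics
cat > h.py <<'E'
import numpy as np, cv2
from scipy.spatial.transform import Rotation as Ro
from bench import arm
def ray(c,u,v):
    K=np.array(c["camera_matrix"]); 
    d=np.array([(u-K[0,2])/K[0,0],(v-K[1,2])/K[1,1]]); s=d.copy()
    for _ in range(20): s=d/(1+c["k1"]*(s@s))
    R=np.array(c["R"]);t=np.array(c["t"])
    return -R.T@t, R.T@np.array([s[0],s[1],1.])
def onplane(c,u,v,z):
    o,d=ray(c,u,v); return o+d*(z-o[2])/d[2]
def atdepth(c,u,v,dep):
    o,d=ray(c,u,v); return o+d*dep
def proj(c,X):
    K=np.array(c["camera_matrix"]);p=np.array(c["R"])@np.array(X,float)+np.array(c["t"])
    s=p[:2]/p[2]; s=s*(1+c["k1"]*(s@s)); return K[0,0]*s[0]+K[0,2],K[1,1]*s[1]+K[1,2]
def snap(n,f):
    c=arm.get_calibration(n); im,d=arm.get_image(n); cv2.imwrite(f"pics/{f}.png",im); np.savez(f"pics/{f}.npz",im=im,d=d,**{k:np.array(v) for k,v in c.items()}); return c,im,d
def load(f):
    z=np.load(f"pics/{f}.npz"); c={k:z[k] for k in("camera_matrix","k1","R","t")}; return c,z["im"],z["d"]
def togo(X,R):  # shift (cm) and rotvec in the current tool axes for TCP target X, rotation matrix R
    s=arm.read_state(); R0=Ro.from_quat(s["ee_rot"])
    return np.round(R0.inv().apply(np.array(X)-s["position"])/10,2), np.round((R0.inv()*Ro.from_matrix(R)).as_rotvec(),3)
E
python3 - <<'E'
from h import *
for n in("top","scene"): 
    c,im,d=snap(n,n+"0"); print(n,(-np.array(c["R"]).T@c["t"]).round(),np.round(c["R"],2).tolist(),(d>0).mean())
s=arm.read_state();print(s, arm.grasp_offset)
E
```

```text
pics
top [ 274.  175. 1479.] [[0.02, -1.0, -0.0], [-0.98, -0.02, -0.2], [0.2, 0.01, -0.98]] 0.9959765625
scene [-249.  986. 1259.] [[-0.68, -0.73, 0.02], [-0.53, 0.48, -0.7], [0.5, -0.48, -0.72]] 0.993671875
{'clock': 0.1, 'joints': array([ 1.38563154e+00,  3.85479404e-01,  6.76788464e-03, -4.17242204e-04,
       -1.19400283e+00, -2.58610500e-01]), 'joint_vel': array([ 8.14430993e-04, -4.06822551e-03,  3.89420428e-03,  3.00721126e-03,
       -8.41069703e-05,  2.40885253e-03]), 'joint_efforts': array([-1.31815577e-03, -3.93319452e+01,  1.88931245e+01,  4.19801161e+00,
       -2.60523171e-03,  3.07774243e-06]), 'position': array([268.10494005, 564.00137332, 230.33587395]), 'ee_rot': array([ 9.75466368e-01, -2.20146331e-01, -1.58571946e-04,  9.65485732e-04]), 'contact_force': array([-1.07012854, -0.28362787, -0.40707667]), 'wrist_torque': array([-0.02349319,  0.00568988, -0.02054177]), 'gripper_width': 85.421970082086} 18.700000000000003
```

View pics/top0.png

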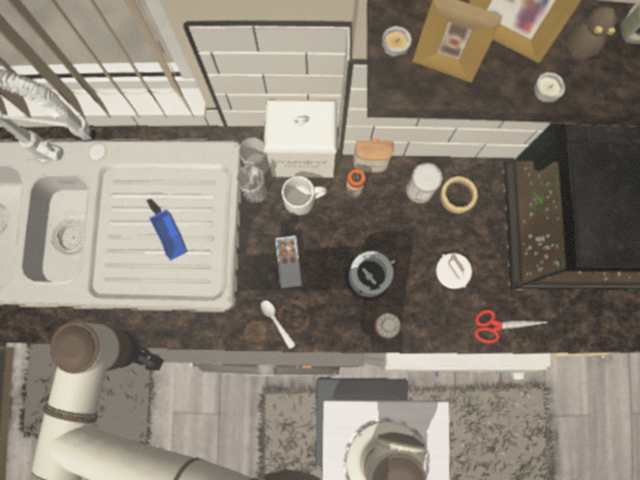

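View pics/scene0.png

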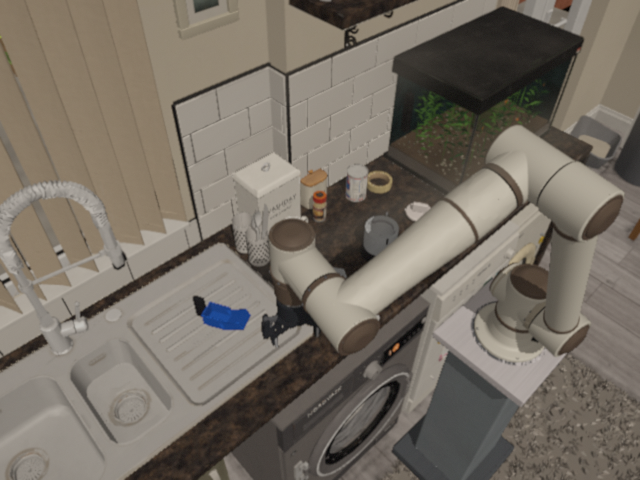

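Run:
```python
from h import *
c,im,d=load("top0")
a=cv2.resize(im[220:300,250:345],None,fx=4,fy=4,interpolation=3)
b=cv2.resize(im[235:315,335:480],None,fx=4,fy=4,interpolation=3)
cv2.imwrite("pics/crop1.png",cv2.resize(np.hstack([a,b[:320]]),None,fx=.8,fy=.8))
for n,u,v in [("scoop top",288,240),("scoop bot",289,284),("grinder",371,274),("lid",454,270),("mug",298,194),("jar",355,181),("tin",424,175),("pad",387,325),("blue",172,240)]:
    print(n,atdepth(c,u,v,d[v,u]).round(), onplane(c,u,v,0).round())
```

```text
scoop top [557. 258.  19.] [561. 259.   0.]
scoop bot [440. 252.  35.] [444. 254.   0.]
grinder [469.  43.  38.] [474.  40.   0.]
lid [ 480. -167.   55.] [ 488. -180.    0.]
mug [684. 235.  12.] [687. 236.   0.]
jar [693.  89. 110.] [727.  82.   0.]
tin [712. -85. 110.] [ 747. -106.    0.]
pad [339.   5.  58.] [342.  -2.   0.]
blue [553. 566.  12.] [556. 570.   0.]
```

View pics/crop1.png

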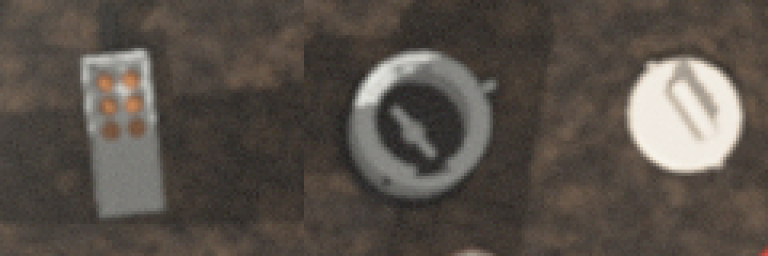

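Run:
```python
from h import *
print(togo([430,150,380],np.diag([1,-1,-1.])))
c=arm.get_calibration("wrist"); s=arm.read_state(); R0=Ro.from_quat(s["ee_rot"]).as_matrix()
cam=-np.array(c["R"]).T@c["t"]; print("cam in tool",R0.T@(cam-s["position"]), (np.array(c["R"])@R0).round(2))
```

```text
(array([ 32.4 ,  30.46, -14.9 ]), array([ 0.002,  0.   , -0.444]))
cam in tool [  67.92188158   -0.63003768 -141.45251561] [[-0.    1.    0.  ]
 [-0.96  0.   -0.27]
 [-0.27 -0.    0.96]]
```

Emit:
move_arm(
  moves=[
    {"gripper":1,"xyz":[5,5,-6],"angular":[0,0,-0.1]},
    {"gripper":1,"xyz":[10,9,-10],"angular":[0,0,-0.2]},
    {"gripper":1,"xyz":[15,13,-13],"angular":[0,0,-0.3]},
    {"gripper":1,"xyz":[20,18,-15],"angular":[0,0,-0.444]},
    {"gripper":1,"xyz":[25,23,-15],"angular":[0,0,-0.444]},
    {"gripper":1,"xyz":[30,28,-15],"angular":[0,0,-0.444]},
    {"gripper":1,"xyz":[32.4,30.5,-15],"angular":[0,0,-0.444]},
    {"gripper":1,"xyz":[32.4,30.5,-15],"angular":[0,0,-0.444]},
    {"gripper":1,"xyz":[32.4,30.5,-15],"angular":[0,0,-0.444]},
  ],
)

```text
clock: 1.23
position: [430.3, 147.4, 381.4]
ee_rot: [1.0, -0.002, 0.0, -0.0]
contact_force: [-0.8, 0.7, -0.3]
gripper_width: 85.6
```

Run:
```python
from h import *
s=arm.read_state();print(s["joints"].round(3),s["position"],s["ee_rot"],s["clock"])
c,im,d=snap("wrist","w1")
```

```text
[ 0.689  0.012 -0.098 -0.    -1.461  0.877] [430.32364794 147.38368361 381.40443229] [ 9.99997337e-01 -2.30759025e-03  2.13031128e-05 -3.30395208e-05] 1.225
```

View pics/w1.png

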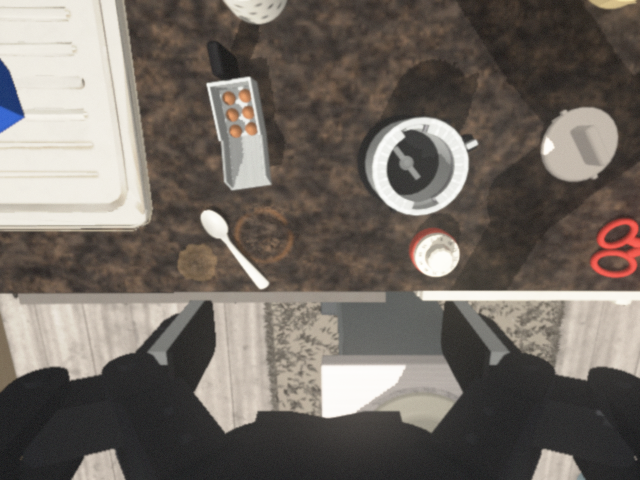

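```bash
cat >> h.py <<'E'
def cloud(f):
    c,im,d=load(f); v,u=np.mgrid[0:480,0:640]; K=c["camera_matrix"]
    a=np.stack([(u-K[0,2])/K[0,0],(v-K[1,2])/K[1,1]],-1); s=a.copy()
    for _ in range(15): s=a/(1+c["k1"]*(s**2).sum(-1,keepdims=True))
    P=np.dstack([s,np.ones(d.shape)])*d[...,None]; X=(P-c["t"])@c["R"]; X[d<=0]=np.nan; return X,im
def sel(X,xy,r,z0,z1): return (np.hypot(X[...,0]-xy[0],X[...,1]-xy[1])<r)&(X[...,2]>z0)&(X[...,2]<z1)
def circ(p):
    A=np.c_[2*p,np.ones(len(p))]; s=np.linalg.lstsq(A,(p**2).sum(1),rcond=None)[0]; return s[:2],np.sqrt(s[2]+s[:2]@s[:2])
def rect(p): 
    b=cv2.minAreaRect(p.astype(np.float32)); return np.round(b[0],1),np.round(b[1],1),round(b[2],1)
E
python3 - <<'E'
from h import *
for f in("w1","top0"):
    X,im=cloud(f); print(f)
    m=sel(X,(485,40),75,105,114); p=X[m]; print("collar n z",len(p),np.median(p[:,2]))
    g=p[:,:2]; h=cv2.minEnclosingCircle(g.astype(np.float32)); print(" enclosing",h, "mean",g.mean(0))
    G=np.array(h[0]); q=p[:,:2]-G; th=np.degrees(np.arctan2(q[:,1],q[:,0])); rr=np.hypot(*q.T)
    k=(rr>38)&(rr<44); print(" gap hist",[(i*10,int(n)) for i,n in zip(range(-18,18),np.histogram(th[k],36,(-180,180))[0])])
    m=sel(X,G,75,114,126); print(" catch",m.sum(),X[m].mean(0).round(1) if m.any() else "")
    m=sel(X,(575,260),60,78,95); print("handle",m.sum(),rect(X[m][:,:2]) if m.sum()>3 else "",np.nanmedian(X[m][:,2]))
    m=sel(X,(500,255),85,22,47); print("scoop walls",m.sum(),rect(X[m][:,:2]))
    m=sel(X,(485,-165),60,46,65); print("bar",m.sum(),rect(X[m][:,:2]),np.median(X[m][:,2]))
    m=sel(X,(485,-165),70,18,29); e=cv2.minEnclosingCircle(X[m][:,:2].astype(np.float32));print("disc",m.sum(),e,np.median(X[m][:,2]))
    q=X[m][:,:2]-rect(X[m][:,:2])[0]; k=np.hypot(*q.T)>47.5; print("pointers",[(round(np.degrees(np.arctan2(y,x))),round(np.hypot(x,y))) for x,y in q[k]][:12])
E
```

```text
w1
collar n z 3492 108.6901577242084
 enclosing ((466.1536560058594, 43.96733474731445), 56.83241653442383) mean [467.28587417  47.61683652]
 gap hist [(-180, 0), (-170, 0), (-160, 24), (-150, 35), (-140, 34), (-130, 35), (-120, 36), (-110, 36), (-100, 39), (-90, 38), (-80, 43), (-70, 45), (-60, 34), (-50, 43), (-40, 40), (-30, 41), (-20, 41), (-10, 38), (0, 6), (10, 2), (20, 0), (30, 13), (40, 35), (50, 34), (60, 26), (70, 23), (80, 18), (90, 17), (100, 16), (110, 16), (120, 18), (130, 20), (140, 21), (150, 26), (160, 18), (170, 0)]
 catch 80 [488.7   1.3 119.9]
handle 494 (array([597.6, 258.8]), array([23.4, 76. ]), 69.9) 84.15595951709646
scoop walls 2208 (array([509.2, 257.8]), array([150.6,  52.4]), 7.5)
bar 638 (array([ 484.6, -172.3]), array([51.3, 14.4]), 33.2) 54.59982920809707
disc 3382 ((483.9619445800781, -173.49172973632812), 50.013851165771484) 22.526280001051866
pointers [(31, 50), (30, 50), (32, 49), (32, 49), (31, 49), (29, 48), (35, 50), (35, 50), (34, 49), (33, 48), (32, 48), (37, 49)]
top0
collar n z 583 110.03969624724289
 enclosing ((467.1421813964844, 44.849220
[... 166 characters left out ...]
00, 8), (-90, 8), (-80, 7), (-70, 6), (-60, 5), (-50, 5), (-40, 6), (-30, 6), (-20, 4), (-10, 5), (0, 1), (10, 4), (20, 0), (30, 2), (40, 7), (50, 6), (60, 5), (70, 6), (80, 3), (90, 4), (100, 2), (110, 2), (120, 2), (130, 4), (140, 5), (150, 3), (160, 4), (170, 0)]
 catch 93 [464.9  44.2 116.5]
handle 89 (array([597.1, 258.2]), array([22.6, 76.6]), 68.8) 86.8557344304478
scoop walls 406 (array([508.8, 257.4]), array([149.5,  52. ]), 8.0)
bar 130 (array([ 482.9, -172.9]), array([51.5, 17.1]), 35.9) 56.29156867191847
disc 759 ((482.9894714355469, -172.75735473632812), 50.33001708984375) 24.079959773947824
pointers [(32, 50), (34, 48), (-78, 48), (-142, 48), (-147, 48), (-144, 50), (-149, 50)]
```

Run:
```python
from h import *
for f in("w1","top0"):
    X,im=cloud(f); print(f)
    m=sel(X,(583,262),28,70,95); H=rect(X[m][:,:2]); print("handle",m.sum(),H)
    dark=(im.max(2)<60)
    m=sel(X,(583,262),35,70,95); print(X[m][:,:2].min(0),X[m][:,:2].max(0), "dark",rect(X[m&dark][:,:2]) if (m&dark).sum()>3 else 0)
    m=sel(X,(440,252),40,30,41);p=X[m][:,:2]; print("lip x min",p[:,0].min(), p[p[:,0]<p[:,0].min()+4].mean(0))
    m=sel(X,(467,44),70,106,113);p=X[m][:,:2]; G=np.array([466.5,44.5])
    for _ in range(6):
        q=p-G; r=np.hypot(*q.T); t=np.degrees(np.arctan2(q[:,1],q[:,0])); o=[]
        for a in range(-180,180,6):
            k=(t>=a)&(t<a+6)&(r<53.5)
            if k.sum()>3 and not(-85<a<-40): o.append(p[k][np.argmax(r[k])])
        G,R=circ(np.array(o))
    print("grinder outer",G.round(1),R)
    q=p-G; r=np.hypot(*q.T); t=np.degrees(np.arctan2(q[:,1],q[:,0])); k=(r>39)&(r<44)
    s=np.sort(t[k]%360); g=np.diff(np.r_[s,s[0]+360]); i=np.argsort(g)[-3:]; print("gaps",[(round(s[j],1),round(g[j],1)) for j in i])
    m=sel(X,G,75,117,126); m&=~sel(X,G,42,0,200); v=X[m].mean(0)[:2]-G; print("catch ang",np.degrees(np.arctan2(v[1],v[0])),np.hypot(*v))
```

```text
w1
handle 528 (array([577.3, 266.4]), array([33.6, 14.1]), 7.8)
[560.47394615 258.14364967] [593.60795612 274.82558006] dark (array([577.3, 266.2]), array([33.6, 13.9]), 8.4)
lip x min 431.79510635395974 [434.01168585 264.12011399]
grinder outer [464.6  48.9] 51.59665342359979
gaps [(np.float64(264.4), np.float64(1.4)), (np.float64(172.1), np.float64(38.1)), (np.float64(352.1), np.float64(38.3))]
catch ang -63.248369614556225 53.66645528553568
top0
handle 78 (array([576. , 266.6]), array([34.2, 12.9]), 2.3)
[559.04190969 259.73141776] [593.26256662 273.2370466 ] dark (array([571.3, 265. ]), array([22.8,  9.9]), 2.3)
lip x min 431.67389371372377 [433.95596378 260.64507601]
grinder outer [464.2  49.1] 51.17582889550323
gaps [(np.float64(132.7), np.float64(7.1)), (np.float64(171.9), np.float64(39.5)), (np.float64(350.9), np.float64(40.2))]
catch ang -78.5068297043632 25.5760348438038
```

Emit:
move_arm(
  moves=[
    {"gripper":1,"xyz":[3,-2,0],"angular":[0,0,0.18]},
    {"gripper":1,"xyz":[6,-5,0],"angular":[0,0,0.36]},
    {"gripper":1,"xyz":[9,-8,2],"angular":[0,0,0.54]},
    {"gripper":1,"xyz":[12,-10,4],"angular":[0,0,0.72]},
    {"gripper":1,"xyz":[14.7,-11.9,6],"angular":[0,0,0.9]},
    {"gripper":1,"xyz":[14.7,-11.9,8],"angular":[0,0,1.08]},
    {"gripper":1,"xyz":[14.7,-11.9,10],"angular":[0,0,1.26]},
    {"gripper":1,"xyz":[14.7,-11.9,12],"angular":[0,0,1.44]},
    {"gripper":1,"xyz":[14.7,-11.9,14],"angular":[0,0,1.62]},
    {"gripper":1,"xyz":[14.7,-11.9,16],"angular":[0,0,1.8]},
  ],
)

```text
clock: 2.52
position: [576.1, 270.4, 219.8]
ee_rot: [-0.62, 0.784, 0.0, -0.001]
contact_force: [0.4, -0.4, -0.2]
gripper_width: 85.4
```

Run:
```python
from h import *
y=0.136
R=np.array([[-np.cos(y),-np.sin(y),0],[-np.sin(y),np.cos(y),0],[0,0,-1.]]).T
R=np.column_stack([[-np.cos(y),-np.sin(y),0],np.cross([0,0,-1],[-np.cos(y),-np.sin(y),0]),[0,0,-1]])
print(togo([577.3,266.4,150],R),arm.read_state()["joints"].round(2))
```

```text
(array([ 0.36, -0.22,  6.98]), array([ 0.000e+00, -1.000e-03,  1.202e+00])) [ 0.69  0.41  0.02 -0.   -1.18 -0.93]
```

Emit:
move_arm(
  moves=[
    {"gripper":1,"xyz":[0.3,-0.2,2],"angular":[0,0,0.18]},
    {"gripper":1,"xyz":[0.3,-0.2,4],"angular":[0,0,0.36]},
    {"gripper":1,"xyz":[0.3,-0.2,6],"angular":[0,0,0.54]},
    {"gripper":1,"xyz":[0.3,-0.2,7],"angular":[0,0,0.72]},
    {"gripper":1,"xyz":[0.3,-0.2,7],"angular":[0,0,0.9]},
    {"gripper":1,"xyz":[0.3,-0.2,7],"angular":[0,0,1.08]},
    {"gripper":1,"xyz":[0.3,-0.2,7],"angular":[0,0,1.202]},
    {"gripper":1,"xyz":[0.3,-0.2,7],"angular":[0,0,1.202]},
    {"gripper":1,"xyz":[0.3,-0.2,7],"angular":[0,0,1.202]},
  ],
)

```text
clock: 3.65
position: [577.8, 266.3, 150.9]
ee_rot: [-0.071, 0.997, -0.0, -0.0]
contact_force: [-0.1, 0.2, 0.5]
gripper_width: 86.1
```

Run:
```python
from h import *
y=0.136
R=np.column_stack([[-np.cos(y),-np.sin(y),0],np.cross([0,0,-1],[-np.cos(y),-np.sin(y),0]),[0,0,-1]])
snap("wrist","w2"); X,im=cloud("w2")
m=sel(X,(577,266),30,72,95); H=rect(X[m][:,:2]); print("handle",m.sum(),H,np.median(X[m][:,2]))
print(togo([577.3,266.4,43],R),arm.read_state()["joints"].round(2),arm.read_state()["position"])
```

```text
handle 1350 (array([576.2, 266.9]), array([33.1, 13.7]), 8.0) 84.26444355335516
(array([ 0.05,  0.04, 10.8 ]), array([-0.   , -0.   ,  0.006])) [ 0.69  0.47 -0.07 -0.   -1.03 -2.11] [577.91770647 266.10141479 151.01937556]
```

Emit:
move_arm(
  moves=[
    {"gripper":1,"xyz":[0.1,-0.05,4],"angular":[0,0,0]},
    {"gripper":1,"xyz":[0.1,-0.05,7],"angular":[0,0,0]},
    {"gripper":1,"xyz":[0.1,-0.05,9.5],"angular":[0,0,0]},
    {"gripper":1,"xyz":[0.1,-0.05,10.7],"angular":[0,0,0]},
    {"gripper":0,"xyz":[0.1,-0.05,10.7],"angular":[0,0,0]},
    {"gripper":-0.6,"xyz":[0.1,-0.05,10.7],"angular":[0,0,0]},
    {"gripper":-1,"xyz":[0.1,-0.05,10.7],"angular":[0,0,0]},
    {"gripper":-1,"xyz":[0.1,-0.05,10.7],"angular":[0,0,0]},
    {"gripper":-1,"xyz":[0.1,-0.05,10.7],"angular":[0,0,0]},
    {"gripper":-1,"xyz":[0.1,-0.05,10.7],"angular":[0,0,0]},
  ],
)

```text
clock: 4.95
position: [577.7, 265.2, 45.2]
ee_rot: [-0.07, 0.998, 0.0, 0.001]
contact_force: [-0.9, -0.1, 4.9]
gripper_width: 13.4
```

Emit:
move_arm(
  moves=[
    {"gripper":-1,"xyz":[0,0,-1],"angular":[0,0,0]},
    {"gripper":-1,"xyz":[0,0,-4],"angular":[0,0,0]},
    {"gripper":-1,"xyz":[0,0,-8],"angular":[0,0,0]},
    {"gripper":-1,"xyz":[1,0,-12],"angular":[0,0,-0.08]},
    {"gripper":-1,"xyz":[2,-0.5,-16],"angular":[0,0,-0.2]},
    {"gripper":-1,"xyz":[4,-1,-19],"angular":[0,0,-0.33]},
    {"gripper":-1,"xyz":[6,-1.5,-21],"angular":[0,0,-0.46]},
    {"gripper":-1,"xyz":[8,-2,-21.5],"angular":[0,0,-0.6]},
    {"gripper":-1,"xyz":[10,-2.8,-21.5],"angular":[0,0,-0.74]},
    {"gripper":-1,"xyz":[11.9,-3.6,-21.5],"angular":[0,0,-0.88]},
  ],
)

```text
clock: 6.2
position: [463.2, 212.0, 259.0]
ee_rot: [-0.49, 0.872, 0.0, -0.001]
contact_force: [0.3, 0.8, -2.2]
gripper_width: 13.3
```

```bash
cat >> h.py <<'E'
def pour(th,lip,lt=(143,0,9)):
    x0=np.array([0,-1,0.]);z0=np.array([0,0,-1.]);R=np.column_stack([x0,np.cross(z0,x0),z0])@Ro.from_rotvec([0,-th,0]).as_matrix()
    return np.array(lip)-R@np.array(lt,float),R
E
python3 - <<'E'
from h import *
print(arm.read_state()["joints"].round(2))
for th in(0,.3): print(togo(*pour(th,(464.5,72,170))))
E
```

```text
[ 0.75  0.17 -0.22 -0.   -1.18 -1.29]
(array([-0.33,  0.04,  8.  ]), array([ 0.001, -0.   , -0.547]))
(array([ 0.45, -0.43,  3.82]), array([-0.081, -0.293, -0.543]))
```

Emit:
move_arm(
  moves=[
    {"gripper":-1,"xyz":[-0.1,0,1],"angular":[0,0,-0.13]},
    {"gripper":-1,"xyz":[-0.2,0,3],"angular":[0,0,-0.27]},
    {"gripper":-1,"xyz":[-0.3,0,5],"angular":[0,0,-0.41]},
    {"gripper":-1,"xyz":[-0.3,0,7],"angular":[0,0,-0.547]},
    {"gripper":-1,"xyz":[-0.3,0,8],"angular":[0,0,-0.547]},
    {"gripper":-1,"xyz":[-0.3,0,8],"angular":[0,0,-0.547]},
  ],
)

```text
clock: 6.95
position: [465.6, 214.9, 178.7]
ee_rot: [-0.705, 0.709, 0.0, -0.001]
contact_force: [-0.1, -0.1, -2.5]
gripper_width: 13.3
```

Run:
```python
from h import *
c,im,d=snap("wrist","w3"); s=arm.read_state(); print(s["position"],s["joints"].round(2))
for th in(0,.15,.3,.45,.6): print(th,*[a.tolist() for a in togo(*pour(th,(464.5,72,155)))])
```

```text
[466.16093695 215.21509007 179.54987731] [ 0.75  0.24 -0.34  0.   -0.99 -0.75]
0 [0.02, 0.17, 1.55] [-0.0, -0.0, -0.005]
0.15 [0.32, 0.16, -0.57] [-0.001, -0.15, -0.005]
0.3 [0.93, 0.16, -2.63] [-0.001, -0.3, -0.005]
0.45 [1.84, 0.16, -4.58] [-0.001, -0.45, -0.005]
0.6 [3.03, 0.15, -6.36] [-0.002, -0.6, -0.005]
```

View pics/w3.png

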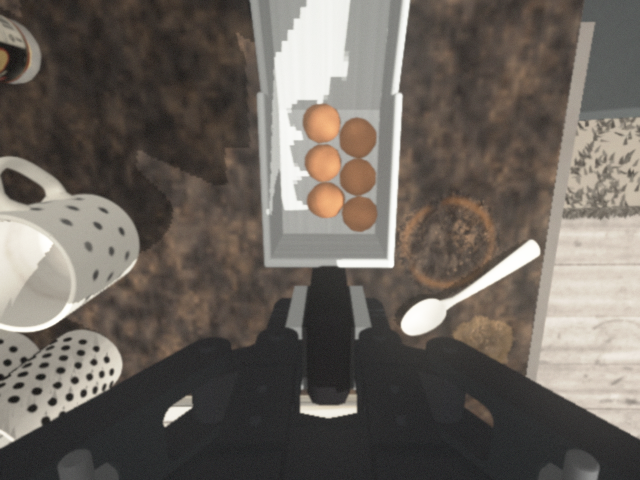

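Emit:
move_arm(
  moves=[
    {"gripper":-1,"xyz":[0.15,0.1,0.3],"angular":[0,-0.08,0]},
    {"gripper":-1,"xyz":[0.32,0.15,-0.57],"angular":[0,-0.15,0]},
    {"gripper":-1,"xyz":[0.55,0.15,-1.6],"angular":[0,-0.22,0]},
    {"gripper":-1,"xyz":[0.93,0.15,-2.63],"angular":[0,-0.3,0]},
    {"gripper":-1,"xyz":[1.3,0.15,-3.6],"angular":[0,-0.37,0]},
    {"gripper":-1,"xyz":[1.84,0.15,-4.58],"angular":[0,-0.45,0]},
    {"gripper":-1,"xyz":[1.84,0.15,-4.58],"angular":[0,-0.45,0]},
  ],
)

```text
clock: 7.88
position: [465.6, 195.8, 226.9]
ee_rot: [-0.687, 0.692, 0.157, 0.16]
contact_force: [-0.0, -0.1, -2.4]
gripper_width: 13.0
```

Run:
```python
from h import *
c,im,d=snap("scene","s4"); snap("top","t4");snap("wrist","w4");s=arm.read_state(); print(s["position"],s["joints"].round(2))
R=Ro.from_quat(s["ee_rot"]).as_matrix(); print("lip",s["position"]+R@[143,0,9])
X,im=cloud("top0" if 0 else "t4")
for p in [(464.5,49,110)]:print(proj(c,p),proj(arm.get_calibration("top"),p))
for th in(.45,.6,.75,.9,1.05,1.15): print(th,*[a.tolist() for a in togo(*pour(th,(464.5,66,132)))])
i1=cv2.resize(load("s4")[1][150:330,290:490],(400,360)); i2=cv2.resize(load("t4")[1][190:350,280:480],(400,320))
cv2.imwrite("pics/c4.png",np.hstack([i1[:320],i2]))
```

```text
[464.39592962 196.88711422 225.25963023] [ 0.45  0.15 -0.24 -0.47 -1.03 -0.24]
lip [463.90494907  71.97849136 155.06280072]
(np.float64(381.7361715920397), np.float64(226.4063946338325)) (np.float64(371.313707081475), np.float64(271.7607543694473))
0.45 [1.54, -0.01, 1.81] [-0.002, -0.001, -0.004]
0.6 [1.84, -0.02, -0.32] [-0.002, -0.151, -0.003]
0.75 [2.45, -0.02, -2.38] [-0.002, -0.301, -0.003]
0.9 [3.36, -0.03, -4.32] [-0.003, -0.451, -0.003]
1.05 [4.55, -0.04, -6.11] [-0.003, -0.601, -0.003]
1.15 [5.49, -0.04, -7.19] [-0.003, -0.701, -0.003]
```

View pics/c4.png

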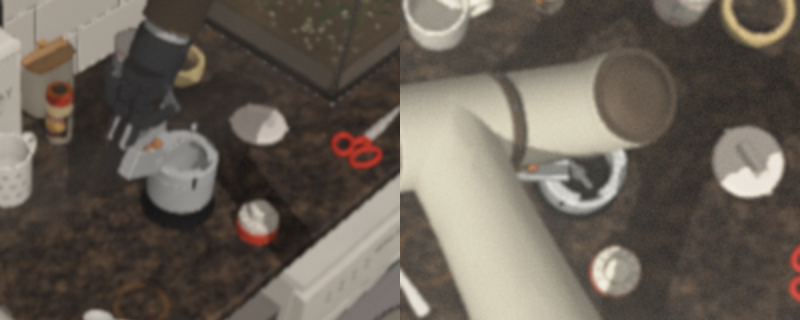

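Emit:
move_arm(
  moves=[
    {"gripper":-1,"xyz":[0.8,0,0.9],"angular":[0,0,0]},
    {"gripper":-1,"xyz":[1.54,0,1.8],"angular":[0,0,0]},
    {"gripper":-1,"xyz":[1.65,0,0.8],"angular":[0,-0.075,0]},
    {"gripper":-1,"xyz":[1.84,0,-0.32],"angular":[0,-0.15,0]},
    {"gripper":-1,"xyz":[2.12,0,-1.36],"angular":[0,-0.225,0]},
    {"gripper":-1,"xyz":[2.45,0,-2.38],"angular":[0,-0.3,0]},
    {"gripper":-1,"xyz":[2.88,0,-3.37],"angular":[0,-0.375,0]},
    {"gripper":-1,"xyz":[3.36,0,-4.32],"angular":[0,-0.45,0]},
    {"gripper":-1,"xyz":[3.94,0,-5.24],"angular":[0,-0.525,0]},
    {"gripper":-1,"xyz":[4.55,0,-6.1],"angular":[0,-0.6,0]},
  ],
)

```text
clock: 9.28
position: [464.3, 128.8, 259.4]
ee_rot: [-0.61, 0.613, 0.354, 0.355]
contact_force: [-0.1, -1.0, -2.2]
gripper_width: 13.5
```

Run:
```python
from h import *
snap("scene","s5"); snap("top","t5");snap("wrist","w5");s=arm.read_state(); print(s["position"],s["joints"].round(2),s["contact_force"])
R=Ro.from_quat(s["ee_rot"]).as_matrix(); print("lip",s["position"]+R@[143,0,9])
for th in(.45,.6,.8,1.05,1.15): print(th,*[a.tolist() for a in togo(*pour(th,(464.5,66,132)))])
i1=cv2.resize(load("s5")[1][150:330,290:490],(400,360)); i2=cv2.resize(load("w5")[1],(400,300))
cv2.imwrite("pics/c5.png",np.hstack([i1[:300],i2]))
```

```text
[464.55996614 128.35659897 258.66041139] [-0.11  0.26 -0.16 -1.05 -1.45  0.41] [ 0.05679017 -0.25863104 -0.72625401]
lip [463.80175614  64.86390457 130.21547037]
0.45 [1.77, 0.03, 8.23] [-0.002, 0.599, -0.007]
0.6 [0.81, 0.03, 6.3] [-0.003, 0.449, -0.006]
0.8 [0.01, 0.02, 3.56] [-0.004, 0.249, -0.006]
1.05 [-0.21, 0.01, -0.01] [-0.004, -0.001, -0.006]
1.15 [-0.05, 0.0, -1.43] [-0.005, -0.101, -0.005]
```

View pics/c5.png

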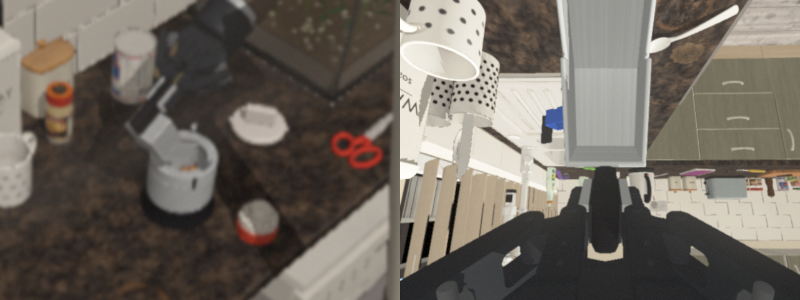

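Run:
```python
from h import *
for th,l in[(.95,(464.5,66,140)),(.8,(464.5,68,150)),(.6,(464.5,72,170)),(.45,(464.5,80,185)),(.3,(464.5,85,200)),(.15,(464.5,90,215)),(0,(464.5,95,230))]: print(th,*[a.tolist() for a in togo(*pour(th,l))])
```

```text
0.95 [-0.92, 0.02, 1.03] [-0.004, 0.099, -0.006]
0.8 [-1.65, 0.03, 2.84] [-0.004, 0.249, -0.006]
0.6 [-2.78, 0.04, 4.93] [-0.003, 0.449, -0.006]
0.45 [-3.52, 0.05, 6.8] [-0.002, 0.599, -0.007]
0.3 [-3.84, 0.06, 8.24] [-0.002, 0.749, -0.007]
0.15 [-3.91, 0.07, 9.48] [-0.001, 0.899, -0.007]
0 [-3.76, 0.07, 10.48] [-0.001, 1.049, -0.007]
```

Emit:
move_arm(
  moves=[
    {"gripper":-1,"xyz":[-0.2,0,0],"angular":[0,0,0]},
    {"gripper":-1,"xyz":[-0.9,0,1.0],"angular":[0,0.1,0]},
    {"gripper":-1,"xyz":[-1.65,0,2.84],"angular":[0,0.25,0]},
    {"gripper":-1,"xyz":[-2.2,0,3.9],"angular":[0,0.35,0]},
    {"gripper":-1,"xyz":[-2.8,0,4.9],"angular":[0,0.45,0]},
    {"gripper":-1,"xyz":[-3.5,0,6.8],"angular":[0,0.6,0]},
    {"gripper":-1,"xyz":[-3.85,0,8.24],"angular":[0,0.75,0]},
    {"gripper":-1,"xyz":[-3.9,0,9.5],"angular":[0,0.9,0]},
    {"gripper":-1,"xyz":[-3.76,0,10.5],"angular":[0,1.05,-0.007]},
    {"gripper":-1,"xyz":[-3.76,0,10.5],"angular":[0,1.05,-0.007]},
  ],
)

```text
clock: 10.68
position: [463.1, 242.3, 239.7]
ee_rot: [0.71, -0.704, 0.001, -0.0]
contact_force: [-0.7, -0.4, -1.4]
gripper_width: 13.3
```

Run:
```python
from h import *
c,im,d=snap("top","t6"); snap("wrist","w6"); s=arm.read_state(); print(s["position"],s["joints"].round(2),s["contact_force"])
y=0.136
R=np.column_stack([[-np.cos(y),-np.sin(y),0],np.cross([0,0,-1],[-np.cos(y),-np.sin(y),0]),[0,0,-1]])
for z in (200,46): print(togo([577.5,265.3,z],R))
cv2.imwrite("pics/c6.png",np.hstack([cv2.resize(im[235:315,335:415],(480,480),interpolation=3),cv2.resize(load("w6")[1],(640,480))[:,160:480]]))
```

```text
[463.73742679 240.32774604 240.627819  ] [ 0.79  0.2  -0.23  0.   -1.14 -0.79] [ 0.18021501  0.06305302 -1.12240081]
(array([ -2.45, -11.37,   4.1 ]), array([-1.000e-03,  3.000e-03,  1.439e+00]))
(array([ -2.42, -11.33,  19.5 ]), array([-1.000e-03,  3.000e-03,  1.439e+00]))
```

View pics/c6.png

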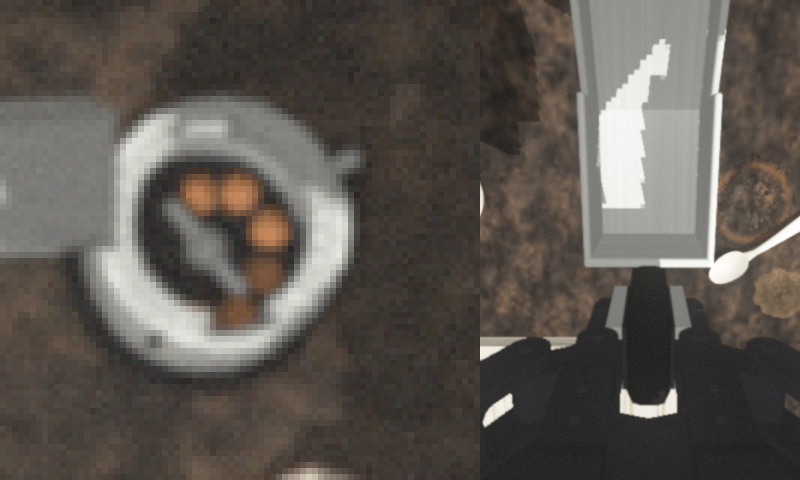

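Emit:
move_arm(
  moves=[
    {"gripper":-1,"xyz":[0,-1,0],"angular":[0,0,0.1]},
    {"gripper":-1,"xyz":[0,-3,0],"angular":[0,0,0.27]},
    {"gripper":-1,"xyz":[0,-5,0],"angular":[0,0,0.44]},
    {"gripper":-1,"xyz":[-1,-7,0],"angular":[0,0,0.61]},
    {"gripper":-1,"xyz":[-1.5,-9,1],"angular":[0,0,0.78]},
    {"gripper":-1,"xyz":[-2,-11,2.5],"angular":[0,0,0.95]},
    {"gripper":-1,"xyz":[-2.45,-11.4,4],"angular":[0,0,1.12]},
    {"gripper":-1,"xyz":[-2.45,-11.4,7],"angular":[0,0,1.28]},
    {"gripper":-1,"xyz":[-2.45,-11.4,10],"angular":[0,0,1.439]},
    {"gripper":-1,"xyz":[-2.45,-11.4,13],"angular":[0,0,1.439]},
  ],
)

```text
clock: 12.02
position: [579.5, 263.1, 111.1]
ee_rot: [-0.065, 0.998, 0.001, 0.002]
contact_force: [0.4, 0.3, -1.4]
gripper_width: 13.4
```

Run:
```python
from h import *
s=arm.read_state(); print(s["position"],s["contact_force"])
y=0.136
R=np.column_stack([[-np.cos(y),-np.sin(y),0],np.cross([0,0,-1],[-np.cos(y),-np.sin(y),0]),[0,0,-1]])
for z in (46,): print(togo([577.5,265.3,z],R))
```

```text
[579.53533952 263.08078419 111.1476151 ] [ 0.44444001  0.34986343 -1.381403  ]
(array([0.21, 0.24, 6.51]), array([ 0.002,  0.005, -0.005]))
```

Emit:
move_arm(
  moves=[
    {"gripper":-1,"xyz":[0.1,0.1,2.5],"angular":[0,0,0]},
    {"gripper":-1,"xyz":[0.1,0.1,4.5],"angular":[0,0,0]},
    {"gripper":-1,"xyz":[0.1,0.1,5.8],"angular":[0,0,0]},
    {"gripper":-1,"xyz":[0.1,0.1,6.3],"angular":[0,0,0]},
    {"gripper":-1,"xyz":[0.1,0.1,6.6],"angular":[0,0,0]},
    {"gripper":-1,"xyz":[0.1,0.1,6.6],"angular":[0,0,0]},
  ],
)

```text
clock: 12.78
position: [578.5, 264.9, 45.7]
ee_rot: [-0.067, 0.998, 0.0, 0.002]
contact_force: [-1.2, -0.6, -1.0]
gripper_width: 13.3
```

Emit:
move_arm(
  moves=[
    {"gripper":-1,"xyz":[0,0,0.1],"angular":[0,0,0]},
    {"gripper":-1,"xyz":[0,0,0.15],"angular":[0,0,0]},
    {"gripper":-0.5,"xyz":[0,0,0.1],"angular":[0,0,0]},
    {"gripper":0,"xyz":[0,0,0.1],"angular":[0,0,0]},
    {"gripper":0.5,"xyz":[0,0,0],"angular":[0,0,0]},
    {"gripper":0.5,"xyz":[0,0,-2],"angular":[0,0,0]},
    {"gripper":0.5,"xyz":[0,0,-6],"angular":[0,0,0]},
    {"gripper":0.5,"xyz":[0,0,-11],"angular":[0,0,0]},
    {"gripper":0.5,"xyz":[0,0,-17],"angular":[0,0,0]},
    {"gripper":0.5,"xyz":[0,0,-22],"angular":[0,0,0]},
  ],
)

```text
clock: 14.02
position: [577.5, 264.7, 267.7]
ee_rot: [-0.067, 0.998, 0.0, 0.003]
contact_force: [0.7, -0.1, -0.5]
gripper_width: 63.9
```

Run:
```python
from h import *
snap("wrist","w7"); X,im=cloud("w7")
m=sel(X,(577,266),32,72,95); print("handle",m.sum(),rect(X[m][:,:2]),np.percentile(X[m][:,2],[5,50,95]))
s=arm.read_state(); print(s["position"],s["joints"].round(2))
yaw=np.radians(33.2)   # lid x axis
for yy in(yaw,yaw-np.pi):
    x=[np.cos(yy),np.sin(yy),0]; R=np.column_stack([x,np.cross([0,0,-1],x),[0,0,-1]]); print(togo([484.3,-172.6,200],R))
```

```text
handle 607 (array([578.3, 266. ]), array([34.2, 13.4]), 7.4) [80.26244374 84.28683968 85.76123218]
[580.5634306  265.71007145 275.9028989 ] [ 0.69  0.37  0.1   0.01 -1.28 -2.12]
(array([ 15.56, -42.17,   7.14]), array([0.026, 0.   , 2.697]))
(array([ 15.56, -42.17,   7.14]), array([-0.   ,  0.019, -0.445]))
```

Emit:
move_arm(
  moves=[
    {"gripper":0.5,"xyz":[2,-5,0],"angular":[0,0,0]},
    {"gripper":0.5,"xyz":[4,-11,0],"angular":[0,0,-0.1]},
    {"gripper":0.5,"xyz":[6,-17,0],"angular":[0,0,-0.2]},
    {"gripper":0.5,"xyz":[9,-23,0],"angular":[0,0,-0.3]},
    {"gripper":0.5,"xyz":[11,-29,1],"angular":[0,0,-0.4]},
    {"gripper":0.5,"xyz":[13,-35,3],"angular":[0,0,-0.445]},
    {"gripper":0.5,"xyz":[15,-40,5],"angular":[0,0,-0.445]},
    {"gripper":0.5,"xyz":[15.5,-42.2,7],"angular":[0,0,-0.445]},
    {"gripper":0.5,"xyz":[15.5,-42.2,7],"angular":[0,0,-0.445]},
    {"gripper":0.5,"xyz":[15.5,-42.2,7],"angular":[0,0,-0.445]},
  ],
)

```text
clock: 15.32
position: [480.7, -174.0, 195.2]
ee_rot: [-0.285, 0.958, -0.001, 0.002]
contact_force: [0.1, 0.2, 0.5]
gripper_width: 63.8
```

Run:
```python
from h import *
snap("wrist","w8"); X,im=cloud("w8")
m=sel(X,(484,-172.5),50,46,65); B=rect(X[m][:,:2]); print("bar",m.sum(),B,np.median(X[m][:,2]))
m=sel(X,(484,-172.5),60,18,29); p=X[m][:,:2]; print("disc",cv2.minEnclosingCircle(p.astype(np.float32)),np.median(X[m][:,2]))
s=arm.read_state(); print(s["position"],s["joints"].round(2),s["contact_force"])
snap("scene","s8")
for yd in (32.,33.2,34):
    yy=np.radians(yd)-np.pi; x=[np.cos(yy),np.sin(yy),0]; R=np.column_stack([x,np.cross([0,0,-1],x),[0,0,-1]]); print(togo([484.2,-172.6,30],R))
cv2.imwrite("pics/c8.png",cv2.resize(load("scene0")[1] if 0 else im,(400,300)))
t=load("s8")[1]
```

```text
bar 1164 (array([ 483.2, -173.5]), array([51.1, 13.7]), 32.7) 55.29215150815945
disc ((483.3554382324219, -172.77853393554688), 49.74302673339844) 22.79657550788487
[ 480.99941849 -173.6010742   195.4433296 ] [-0.03  0.22 -0.32  0.   -1.02 -0.96] [1.21487409 0.33940168 0.23765146]
(array([-0.23, -0.05, 16.56]), array([-0.003,  0.004,  0.022]))
(array([-0.23, -0.05, 16.56]), array([-0.003,  0.004,  0.001]))
(array([-0.23, -0.05, 16.56]), array([-0.003,  0.004, -0.013]))
```

Emit:
move_arm(
  moves=[
    {"gripper":0.5,"xyz":[-0.2,0,5],"angular":[-0.003,0.004,0.006]},
    {"gripper":0.5,"xyz":[-0.2,0,10],"angular":[-0.003,0.004,0.006]},
    {"gripper":0.5,"xyz":[-0.2,0,14],"angular":[-0.003,0.004,0.006]},
    {"gripper":0.5,"xyz":[-0.2,0,15.8],"angular":[-0.003,0.004,0.006]},
    {"gripper":0.5,"xyz":[-0.2,0,16.4],"angular":[-0.003,0.004,0.006]},
    {"gripper":-0.2,"xyz":[-0.2,0,16.4],"angular":[-0.003,0.004,0.006]},
    {"gripper":-1,"xyz":[-0.2,0,16.4],"angular":[-0.003,0.004,0.006]},
    {"gripper":-1,"xyz":[-0.2,0,16.4],"angular":[-0.003,0.004,0.006]},
    {"gripper":-1,"xyz":[-0.2,0,16.4],"angular":[-0.003,0.004,0.006]},
  ],
)

```text
clock: 16.55
position: [483.4, -173.2, 31.8]
ee_rot: [-0.283, 0.959, -0.0, 0.0]
contact_force: [0.4, 1.0, 5.1]
gripper_width: 13.0
```

Run:
```python
from h import *
s=arm.read_state(); print(s["position"],Ro.from_quat(s["ee_rot"]).as_matrix().round(4).tolist(),s["contact_force"],s["gripper_width"])
y=np.radians(11.2)-np.pi;x=[np.cos(y),np.sin(y),0]; R=np.column_stack([x,np.cross([0,0,-1],x),[0,0,-1]]); print(togo([464.4,49,180],R))
```

```text
[ 483.35282097 -173.19207899   31.78259225] [[-0.8404, -0.542, 0.0008], [-0.542, 0.8404, 0.0001], [-0.0007, -0.0004, -1.0]] [0.41130959 0.99267584 5.064522  ] 12.971229376486411
(array([-10.46,  19.69, -14.82]), array([-0.   ,  0.001,  0.377]))
```

Emit:
move_arm(
  moves=[
    {"gripper":-1,"xyz":[0,0,-1],"angular":[0,0,0]},
    {"gripper":-1,"xyz":[0,0,-5],"angular":[0,0,0]},
    {"gripper":-1,"xyz":[0,0,-10],"angular":[0,0,0]},
    {"gripper":-1,"xyz":[0,0,-15],"angular":[0,0,0]},
    {"gripper":-1,"xyz":[0,0,-18],"angular":[0,0,0]},
  ],
)

```text
clock: 17.18
position: [482.9, -173.3, 213.7]
ee_rot: [-0.282, 0.959, -0.0, 0.001]
contact_force: [0.1, 0.5, -1.8]
gripper_width: 12.8
```

Run:
```python
from h import *
c,im,d=snap("top","t9"); snap("scene","s9"); snap("wrist","w9")
s=arm.read_state(); print(s["position"],s["contact_force"],s["gripper_width"])
a=cv2.resize(im[235:315,330:420],(450,400),interpolation=3); b=cv2.resize(load("s9")[1][180:280,330:430],(350,350),interpolation=3)
cv2.imwrite("pics/c9.png",np.hstack([a[:350],b]))
y=np.radians(11.2)-np.pi;x=[np.cos(y),np.sin(y),0]; R=np.column_stack([x,np.cross([0,0,-1],x),[0,0,-1]]); print(togo([464.4,49,160],R))
```

```text
[ 482.95911128 -173.11960665  212.18587177] [ 0.30175498 -0.06573822 -2.00811371] 12.9007552329725
(array([-10.46,  19.68,   5.23]), array([-0.   ,  0.002,  0.377]))
```

View pics/c9.png

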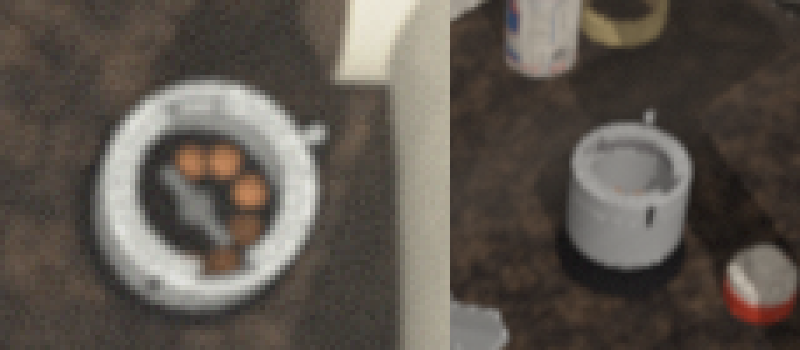

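Run:
```python
from h import *
for f in("t9","s9","w9","w7"):
    c,im,d=load(f); print(f,np.round(proj(c,(464.5,49,110))))
    h=cv2.cvtColor(im,cv2.COLOR_BGR2HSV); m=((h[...,0]>5)&(h[...,0]<16)&(h[...,1]>110)&(h[...,2]>70)).astype(np.uint8)
    n,l,st,ce=cv2.connectedComponentsWithStats(m)
    for i in range(1,n):
        if st[i,4]>8:
            u,v=ce[i]; print("  ",ce[i].round(),st[i,4],onplane(c,u,v,10).round())
```

```text
t9 [371. 272.]
   [454.  42.] 19 [1152. -204.   10.]
   [375. 141.] 34 [838.  30.  10.]
   [376. 154.] 192 [802.  25.  10.]
   [356. 178.] 219 [733.  80.  10.]
   [371. 267.] 67 [491.  39.  10.]
   [379. 273.] 35 [476.  19.  10.]
   [379. 280.] 16 [456.  20.  10.]
   [374. 287.] 13 [439.  33.  10.]
s9 [382. 226.]
   [563.   3.] 116 [ 1081. -2238.    10.]
   [314. 177.] 228 [867. -35.  10.]
   [320. 195.] 90 [781.  15.  10.]
   [319. 202.] 15 [753.  41.  10.]
   [320. 212.] 19 [715.  74.  10.]
   [315. 215.] 9 [718.  95.  10.]
   [635. 231.] 104 [ -70. -660.   10.]
   [355. 293.] 28 [389. 235.  10.]
   [372. 302.] 38 [333. 221.  10.]
   [348. 305.] 16 [372. 280.  10.]
   [354. 329.] 10 [300. 327.  10.]
   [395. 347.] 52 [183. 286.  10.]
w9 [596. 374.]
w7 [41. 23.]
   [79.  7.] 210 [431.  15.  10.]
   [311.   1.] 19 [397. 225.  10.]
   [68. 24.] 366 [447.   5.  10.]
   [69. 52.] 474 [471.   3.  10.]
   [148. 286.] 51 [702.  78.  10.]
   [165. 294.] 23 [709.  96.  10.]
   [160. 301.] 18 [718.  91.  10.]
   [133. 311.] 82 [735.  61.  10.]
   [109. 331.] 1170 [765.  33.  10.]
   [ 37. 374.] 248 [834. -52.  10.]
   [ 43. 389.] 16 [853. -46.  10.]
   [ 12. 407.] 80 [885. -84.  10.]
```

Emit:
move_arm(
  moves=[
    {"gripper":-1,"xyz":[0,0,-3.8],"angular":[0,0,-0.18]},
    {"gripper":-1,"xyz":[-2,3,-3.8],"angular":[0,0,-0.36]},
    {"gripper":-1,"xyz":[-4,7,-3.8],"angular":[0,0,-0.54]},
    {"gripper":-1,"xyz":[-6,11,-3.8],"angular":[0,0,-0.72]},
    {"gripper":-1,"xyz":[-8,15,-3.8],"angular":[0,0,-0.9]},
    {"gripper":-1,"xyz":[-10,19,-3.8],"angular":[0,0,-1.08]},
    {"gripper":-1,"xyz":[-12,23,-3.8],"angular":[0,0,-1.26]},
    {"gripper":-1,"xyz":[-14,26,-3.8],"angular":[0,0,-1.44]},
    {"gripper":-1,"xyz":[-15.7,28.3,-3.8],"angular":[0,0,-1.62]},
    {"gripper":-1,"xyz":[-15.7,28.3,-3.8],"angular":[0,0,-1.8]},
  ],
)

```text
clock: 18.58
position: [460.3, 151.0, 246.5]
ee_rot: [0.929, -0.371, -0.002, 0.002]
contact_force: [-0.5, 0.2, -1.5]
gripper_width: 13.0
```

Emit:
move_arm(
  moves=[
    {"gripper":-1,"xyz":[0,0,0],"angular":[0,0,-0.18]},
    {"gripper":-1,"xyz":[0,0,0],"angular":[0,0,-0.36]},
    {"gripper":-1,"xyz":[0,0,0],"angular":[0,0,-0.54]},
    {"gripper":-1,"xyz":[0,0,0],"angular":[0,0,-0.72]},
    {"gripper":-1,"xyz":[0,0,0],"angular":[0,0,-0.9]},
    {"gripper":-1,"xyz":[0,0,0],"angular":[0,0,-0.965]},
    {"gripper":-1,"xyz":[0,0,0],"angular":[0,0,-0.965]},
    {"gripper":-1,"xyz":[0,0,0],"angular":[0,0,-0.965]},
  ],
)

```text
clock: 19.58
position: [460.9, 149.4, 247.8]
ee_rot: [0.995, 0.097, -0.002, 0.0]
contact_force: [0.7, -0.0, -1.3]
gripper_width: 12.9
```

Run:
```python
from h import *
c,im,d=snap("wrist","w10")
s=arm.read_state(); print(s["position"],s["contact_force"],s["gripper_width"],s["joints"].round(2))
u,v=proj(c,(464.5,49,110)); print(u,v)
a=max(0,int(v)-110);b=max(0,min(440,int(u)-100)); cv2.imwrite("pics/c10.png",cv2.resize(im[a:a+220,b:b+200],None,fx=2.5,fy=2.5,interpolation=3)); print(a,b)
X,_=cloud("w10")
m=sel(X,(464.5,49),70,106,113);p=X[m][:,:2];G=np.array([464.5,49.])
for _ in range(6):
    q=p-G; r=np.hypot(*q.T); t=np.degrees(np.arctan2(q[:,1],q[:,0])); o=[]
    for k0 in range(-180,180,6):
        k=(t>=k0)&(t<k0+6)&(r<53.5)
        if k.sum()>3 and not(-85<k0<-40): o.append(p[k][np.argmax(r[k])])
    G,R=circ(np.array(o))
print("grinder",G.round(1),R); q=p-G; r=np.hypot(*q.T); t=np.degrees(np.arctan2(q[:,1],q[:,0])); k=(r>39)&(r<44)
s_=np.sort(t[k]%360); g=np.diff(np.r_[s_,s_[0]+360]); i=np.argsort(g)[-3:]; print("gaps",[(round(s_[j],1),round(g[j],1)) for j in i])
y=np.radians(11.2);x=[np.cos(y),np.sin(y),0]; R=np.column_stack([x,np.cross([0,0,-1],x),[0,0,-1]]); print(togo([464.4,49,160],R))
```

```text
[461.0837363  149.53874028 248.05609458] [-0.52924079  0.08219194 -0.17276081] 12.96624063746037 [ 0.65  0.13 -0.29 -0.   -1.15  1.12]
458.278241344133 248.33719464125636
138 358
grinder [465.8  47.8] 50.979138401016534
gaps [(np.float64(20.0), np.float64(12.2)), (np.float64(170.7), np.float64(36.8)), (np.float64(80.8), np.float64(85.1))]
(array([-1.6 ,  9.93,  8.81]), array([-0.   ,  0.003, -0.   ]))
```

View pics/c10.png

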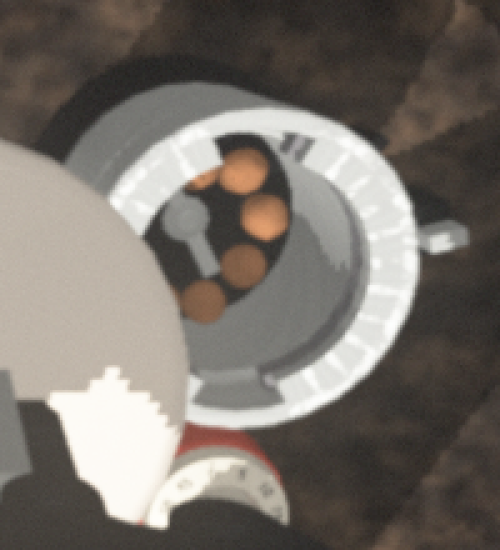

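Emit:
move_arm(
  moves=[
    {"gripper":-1,"xyz":[-0.4,3,0],"angular":[0,0.003,0]},
    {"gripper":-1,"xyz":[-0.9,6,0],"angular":[0,0.003,0]},
    {"gripper":-1,"xyz":[-1.3,8.5,2],"angular":[0,0.003,0.005]},
    {"gripper":-1,"xyz":[-1.57,9.95,5],"angular":[0,0.003,0.005]},
    {"gripper":-1,"xyz":[-1.57,9.95,8],"angular":[0,0.003,0.005]},
    {"gripper":-1,"xyz":[-1.57,9.95,8.8],"angular":[0,0.003,0.005]},
    {"gripper":-1,"xyz":[-1.57,9.95,8.8],"angular":[0,0.003,0.005]},
  ],
)

```text
clock: 20.5
position: [465.5, 49.2, 160.9]
ee_rot: [0.995, 0.095, 0.001, -0.0]
contact_force: [-0.4, 0.0, -0.6]
gripper_width: 12.6
```

Run:
```python
from h import *
c,im,d=snap("wrist","w11"); s=arm.read_state(); print(s["position"],s["contact_force"])
X,_=cloud("w11"); z=s["position"][2]-31.8
m=sel(X,(464.6,49),55,z+18,z+28); p=X[m][:,:2]; print("disc",cv2.minEnclosingCircle(p.astype(np.float32)),rect(p),np.median(X[m][:,2])-z)
y=np.radians(10.9);x=[np.cos(y),np.sin(y),0]; R=np.column_stack([x,np.cross([0,0,-1],x),[0,0,-1]]); print(togo([464.6,48.9,126.5],R))
```

```text
[466.01913269  49.49732938 161.61867154] [ 1.32746659  0.48848962 -1.19146327]
disc ((468.9362487792969, 50.283260345458984), 47.415836334228516) (array([468.4,  49.3]), array([91.8, 87.4]), 67.8) 22.085452096666444
(array([-0.16,  0.03,  3.51]), array([-0.001, -0.003,  0.001]))
```

Emit:
move_arm(
  moves=[
    {"gripper":-1,"xyz":[-0.12,0.03,0.8],"angular":[0,-0.003,0]},
    {"gripper":-1,"xyz":[-0.12,0.03,1.5],"angular":[0,-0.003,0]},
    {"gripper":-1,"xyz":[-0.12,0.03,1.9],"angular":[0,-0.003,0]},
    {"gripper":-1,"xyz":[-0.12,0.03,2.2],"angular":[0,-0.003,0]},
    {"gripper":-1,"xyz":[-0.12,0.03,2.5],"angular":[0,-0.003,0]},
  ],
)

```text
clock: 21.18
position: [464.3, 48.7, 135.6]
ee_rot: [0.995, 0.095, -0.001, -0.0]
contact_force: [-0.3, -0.7, -1.6]
gripper_width: 13.4
```

Emit:
move_arm(
  moves=[
    {"gripper":-1,"xyz":[0,0,0.3],"angular":[0,0,0]},
    {"gripper":-1,"xyz":[0,0,0.5],"angular":[0,0,0]},
    {"gripper":-1,"xyz":[0,0,0.7],"angular":[0,0,0]},
    {"gripper":-1,"xyz":[0,0,0.85],"angular":[0,0,0]},
    {"gripper":-1,"xyz":[0,0,0.95],"angular":[0,0,0]},
    {"gripper":-1,"xyz":[0,0,0.95],"angular":[0,0,0]},
  ],
)

```text
clock: 21.92
position: [464.2, 48.7, 126.8]
ee_rot: [0.995, 0.095, -0.001, -0.0]
contact_force: [-2.9, 0.7, 3.4]
gripper_width: 12.8
```

Emit:
move_arm(
  moves=[
    {"gripper":-1,"xyz":[0.1,0,0.1],"angular":[0,0,0]},
    {"gripper":-1,"xyz":[0.1,0,0.1],"angular":[0,0,0]},
    {"gripper":-1,"xyz":[0.1,0,0.1],"angular":[0,0,0.08]},
    {"gripper":-1,"xyz":[0.1,0,0.1],"angular":[0,0,0.18]},
    {"gripper":-1,"xyz":[0.1,0,0.1],"angular":[0,0,0.28]},
    {"gripper":-1,"xyz":[0.1,0,0.1],"angular":[0,0,0.38]},
  ],
)

```text
clock: 22.68
position: [466.3, 48.6, 126.7]
ee_rot: [0.996, -0.095, 0.001, 0.0]
contact_force: [-0.7, -1.9, 6.6]
gripper_width: 13.1
```

Run:
```python
from h import *
s=arm.read_state(); R=Ro.from_quat(s["ee_rot"]).as_matrix(); print(s["position"],s["contact_force"],s["wrist_torque"],np.arctan2(R[1,0],R[0,0]),s["gripper_width"])
```

```text
[466.30822878  48.58950016 126.73088069] [-0.65781557 -1.9422367   6.64975996] [-0.78275712  0.42488482  0.2472039 ] -0.18964802869212236 13.050734033061362
```

Emit:
move_arm(
  moves=[
    {"gripper":-1,"xyz":[-0.05,0,0],"angular":[0,0,0.1]},
    {"gripper":-1,"xyz":[-0.1,0,0],"angular":[0,0,0.2]},
    {"gripper":-1,"xyz":[-0.1,0,0],"angular":[0,0,0.28]},
    {"gripper":-1,"xyz":[-0.1,0,0],"angular":[0,0,0.32]},
    {"gripper":-1,"xyz":[-0.1,0,0],"angular":[0,0,0.32]},
    {"gripper":-1,"xyz":[-0.1,0,0],"angular":[0,0,0.32]},
  ],
)

```text
clock: 23.42
position: [465.1, 47.9, 126.7]
ee_rot: [0.968, -0.251, 0.0, 0.001]
contact_force: [-0.5, -5.8, 6.9]
gripper_width: 13.0
```

Run:
```python
from h import *
s=arm.read_state(); R=Ro.from_quat(s["ee_rot"]).as_matrix(); print(s["position"],s["contact_force"],s["wrist_torque"],np.arctan2(R[1,0],R[0,0]),R[:,2].round(3),s["gripper_width"])
c,im,d=snap("wrist","w12"); ct,it,dt=snap("top","t12"); X,_=cloud("w12")
z=95; m=sel(X,(464.6,49),56,z+15,z+30)&~sel(X,(464.6,49),47.5,0,300)
q=X[m][:,:2]-[464.6,49]; a=np.degrees(np.arctan2(q[:,1],q[:,0])); print("disc-level beyond rim",m.sum(),np.histogram(a[X[m][:,2]>113],18,(-180,180)))
m=sel(X,(464.6,49),46,z+18,z+30);P=X[m];A=np.linalg.lstsq(np.c_[P[:,:2],np.ones(len(P))],P[:,2],rcond=None)[0];print("disc z",np.median(P[:,2]),"slope",A[:2])
p=it[240:310,335:410]; cv2.imwrite("pics/c12.png",np.hstack([cv2.resize(im,(533,400)),cv2.resize(p,(260,400))]))
X,_=cloud("t12"); m=sel(X,(577,266),32,72,95); print("handle",m.sum(), rect(X[m][:,:2]) if m.sum()>3 else"")
for n,u,v in [("mug",298,194),("jar",355,181),("tin",424,175)]: print(n, d[0,0]*0+dt[v,u], load("top0")[2][v,u])
```

```text
[465.11165717  47.91251768 126.71440682] [-0.48885531 -5.83191269  6.88281769] [-1.46985611  0.23615814  0.11756729] -0.507245082090548 [ 0.    -0.002 -1.   ] 12.991799854157152
disc-level beyond rim 566 (array([  0,   0,   0,   0,   0, 315,   0, 158,   0,   0,   0,   0,   0,
         0,   0,   0,   0,   0]), array([-180., -160., -140., -120., -100.,  -80.,  -60.,  -40.,  -20.,
          0.,   20.,   40.,   60.,   80.,  100.,  120.,  140.,  160.,
        180.]))
disc z 117.76420084324015 slope [ 0.00185643 -0.00011847]
handle 76 (array([577.9, 265.7]), array([33.4, 13.6]), 8.3)
mug 1524.1876 1519.4679
jar 1433.2416 1423.9055
tin 1431.2562 1427.0491
```

View pics/c12.png

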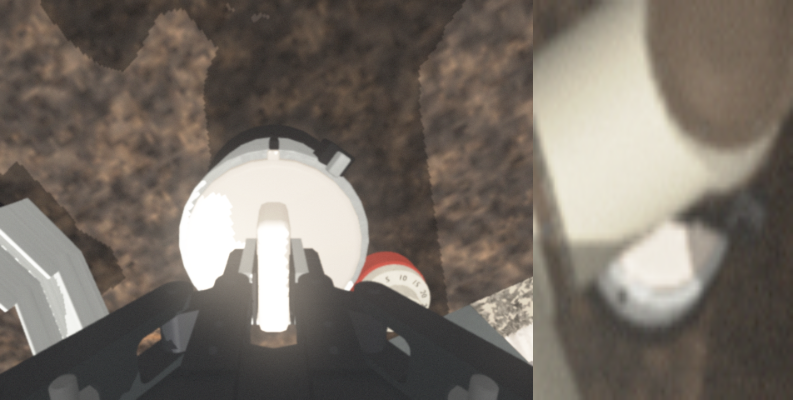

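```bash
python3 -c "
from bench import arm
s=arm.read_state();print(s['clock'],s['position'],s['gripper_width'],abs(s['joint_vel']).max());print(arm.job_done())"
```

```text
23.525 [465.11185654  47.91616041 126.71791268] 13.041897533563192 0.0019201445552420933
the job is handed in; nothing more can be done
None
```

I poured the nuts into the grinder and stood the empty scoop back where it started. I then seated the lid through its slots and turned it clockwise about 0.70 rad. The job is handed in at 23.5 s with the fingers still gripping the lid.

**Lid:** The last wrist picture shows the rim pointer lined up with the half-way rib, and the disc is level. By the tool height, the lid sits about 94.9 mm above the grinder's underside. The jaws are 13 mm apart on the grip bar, and the downward push is about 7 N. I could not read the spring ring directly. Allowing for the 0.06 rad of play, it should be near 0.64 rad.

**Scoop:** The handle measures upright and within about 1 mm of its starting place, clear of the grinder. It looked empty in the pictures taken after the pour.

**Nuts:** I saw five of the six clearly in the chamber. The sixth showed only as an orange edge beside them, partly hidden by the lid. No loose nut showed up in the colour check of the worktop.

**Mug, jar and tin:** The arm never went near them. Single-point depth readings at each differed from the start by 4 to 9 mm. I took that for reading noise and did not re-measure their positions.

**Small disagreements:** Two measurements put the slots at 11.2 and 9.1 degrees; the lid went in without force at about 10.9. A side force of about 6 N was left on the tool at the end, and I did not relieve it.

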